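# Click the warmer's heat dial to the bold mark and start it

### The arm

A 6-joint arm with a two-finger parallel gripper is mounted at the origin on a cart in front of the work surface, level with it; the furniture and walls round the work are solid. World frame = base frame: x ahead of the robot, y to its left, z up, the work surface at z = 0. Lengths are in m, angles in rad, forces in N, time in s.
With the tool pointing down it reaches from about 0.225 to 0.875 m from the base axis. Payload 3.4 kg.
Tool frame: the origin (TCP) lies at the very end of the fingers, on their centre line; the grasp point (between the pads) lies 19 mm behind it; z points along the fingers, y is the direction in which the jaws open and shut (so a half turn about z gives the same grasp; the last joint's range is limited). The gripper opens to 85 mm and grips with 20 to 120 N. Pads are 22 mm wide; open, the fingers measure 114 mm over their backs; the gripper's body (76 mm by 85 mm) begins 54 mm behind the grasp point. The pads swing forward as they close: fully open they stand 13 mm farther back than shut.
Start: joints at [1.003, 0.276, 1.505, -0, 1.361, -0.121], TCP at [0.248, 0.519, 0.231] pointing down, gripper open.
Joint ranges: [-2.89, 2.89], [-0.75, 2.08], [0.22, 2.7], [-1.18, 4.32], [0.11, 2.71], [-2.7, 2.7]. Speed limits (rad/s): [2.57, 2.57, 3.14, 3.14, 3.14, 3.14].

### API

Orientations are given as a unit quaternion [w, x, y, z].
In Python, from rig import manip, viewer, job gives the robot as it stands.
- The arm moves only by the shell command python3 -m crank 'ROWS' [OPENING] [FORCE]. ROWS is JSON, a list of rows, each a list of 6 numbers: the shift along the tool's x, y, z in m, then the turn, a rotation vector about the tool's x, y, z in degrees. In form: [[dx, dy, dz, rx, ry, rz], ...]. A call has 1 to 20 rows; each row is the pose to reach, as a shift and turn from the pose measured when the call began, along the tool's axes at that moment; what a row does not reach only later rows make up. A row lasts 1/8 s, in which the tool goes at most 62.5 mm and 10.7 degrees, less where a joint would pass 70% of its speed; a pose out of reach is approached as far as the arm can. A call with a gripper value outside its range is refused whole. OPENING is the opening, from 0 (shut) to 1 (fully open), set as the call begins (- or left out, the last holds). The fingers move at their own pace and stop on an object; FORCE is the grip in N (left out, the last holds). Time passes only in rows, so rows that repeat a pose let the fingers close. It gives the time, the measured TCP pose, the force and the opening at its end, in the units of the state.
- manip.get_state(): the state, without advancing time (a new reading comes with each control period).
- viewer.get_image(name): name is "side" or "top" or "wrist"; returns a dict with "frame" (420x560x3 uint8, blue, green, red), "range_z" (420x560 float32, m along the optical axis (not along the pixel's ray), 0 where there is no reading), "intrinsics" (3x3 intrinsics, pixels), "world_from_camera" (4x4, takes a point from camera to world coordinates); the wrist camera has in their place "mount" (4x4, takes a point from camera to tool coordinates, whose origin is the TCP and whose axes are the flange's). Camera axes: x right, y up, looking along -z (the intrinsics and any distortion apply to the point x, -y, -z); pixel columns grow to the right and rows downward; lengths in m; the calibration is good to about 2 mm. A picture is of the moment at which its call begins: read the wrist's pose just before it.
- job.sign_off(): hands the job in, once; it reports no verdict.
The state is a dict: "clock": time; "qpos": joint angles; "qd": joint speeds; "effort": joint torques, N m; "position": TCP position; "ee_rot": TCP orientation; "contact_force": force on the tool from outside, world axes, zero at the start; "moment": the same for the moment, N m; "width": finger opening in m.
Only numpy, scipy, OpenCV 4.12 (cv2) and the standard library are available. Lean on these libraries where they do the work, as an engineer would, in place of code of your own. Each camera call takes 0.05 s, during which the arm holds its last target. There are 200 camera calls.

### The job

On the warmer controller with the broad, low knurled dial, use a fingertip to turn the dial clockwise, without gripping it, until its white pointer clicks in at the one bold mark. Then press the start button beside that dial fully down and let it come up again. Leave the other controller alone, and do not pick up or shift the jars, shaker, price sign or pen.

Things in the scene. Friction and masses are not known exactly. Their poses are not given: they have to be found in the camera images.
- warmer_control: the controller to operate: fixed white box, aluminium top, 124 (x) x 170 (y) x 50 mm high. Origin at the centre of its underside; x points to its back (away from the robot at yaw 0), y to its left. The broad black dial has its axis at x +5, y +29 mm; the start button is at x -20, y -61 mm. It may stand left or right of the other controller
- dial_center (a point): centre of the dial's flat top face, on its vertical axis, 68 mm above the table; fixed to the box. The dial is a black disc with a knurled rim, 100 mm across, 17 mm high (51 to 68 mm above the table), too wide to grip; nothing on it sticks up; a white line on its top is the pointer. Drag on its face or rim with about 8 to 18 N of pressure
- bold_mark (a point): the bold dark mark on the box's top, 8 mm wide and 12 mm long, its centre 58 mm straight in front of the dial's axis (towards the box's -x). Four thin lines at 60 and 30 degrees to either side of it (about the axis) mark the other clicks
- heat_dial (a joint): dial angle, rad, growing clockwise from above. Detents at 0, 0.524, 1.047 (pointer at the bold mark), 1.571, 2.094; starts one or two clicks short, at about 0 or 0.524 (rarely hung between these two). Leaving a detent takes about 0.1 N m (2.5 N along the face, 40 mm from the axis); from 0.1 rad past halfway it snaps into the next one. End stops 0.12 rad beyond the first and last detent
- start_top (a point): centre of the top face of the round black start button, 24 mm across, 72 mm above the table when up (4 mm above the dial's top), in a grey collar 34 mm across whose top is at 58 mm; moves with the button; 93 mm from the dial's axis
- start_button (a joint): travel of the start button, m: 0 up, 0.005 fully down (about 4.5 N); springs back when released
- small_control: the other controller, not to be used: fixed box of the same make, 100 (x) x 90 (y) x 50 mm high, with a narrow tall knob (36 mm across, top 80 mm above the table) and a small button (14 mm across, top 62 mm above the table) in front of it. Origin at the centre of its underside
- small_knob_mark (a point): point on the top edge of the narrow knob, at the end of its white pointer line, 17 mm from the knob's axis; moves with the knob
- small_button (a joint): travel of the other controller's button, m: 0 up, 0.004 down; leave it up
- honey_jar: loose jar with a red lid, 58 x 62 x 86 mm high, behind to the left; origin at the centre of its underside
- cocoa: loose slim jar with a dark cap, 44 mm across, 96 mm high, behind to the right; origin at the centre of its underside
- salt_shaker: loose salt shaker, 44 mm across, 90 mm high, standing close behind the other controller; origin at the centre of its underside
- price_block: loose price sign in a wooden foot, 22 x 62 x 58 mm high, to the right; origin at the centre of its underside
- chalk_pen: loose white pen with a blue cap, 17 x 135 x 16 mm, lying near the front edge; origin at the centre of its underside
- cinnamon_jar: loose slim jar with a dark cap, 41 mm across, 105 mm high, behind the gap between the controllers; origin at the centre of its underside

How it is judged:
By the outcome, as a careful person would: the job done as asked, in the order asked, and still so for the second after the job is handed in, with the robot touching nothing.
It also fails if it takes over 51 s, if anything falls off the work surface, if the arm or the gripper's body presses on something with over 40 N, if the wrist force passes 120 N, or if a joint passes its speed limit or range.

## Working session

There is one attempt and no reset: what is moved stays moved. The work goes in short steps, Python scripts to look and compute and a shell command to move; the robot and the scene stay as the last step left them, time stands still between calls to the robot, and variables do not carry over. Pictures are saved under pics/ and viewed, about 8 in all and at most 12, crops included, and the job is handed in when it is done.

```bash
mkdir -p pics; ls
python3 - <<'E'
from rig import manip, viewer
import cv2,numpy as np
s=manip.get_state();print({k:np.round(v,4) for k,v in s.items()})
im=viewer.get_image("top");cv2.imwrite("pics/top0.png",im["frame"]);np.savez("top0.npz",**{k:v for k,v in im.items() if v is not None})
print(im.keys(),im["intrinsics"],im["world_from_camera"])
E
```

```text
pics
{'clock': np.float64(0.0), 'qpos': array([ 1.003 ,  0.2766,  1.5061,  0.    ,  1.3607, -0.121 ]), 'qd': array([-0.    , -0.0004, -0.0001, -0.0015,  0.0003, -0.0003]), 'effort': array([ 9.00000e-04, -4.16763e+01, -2.45802e+01, -3.00000e-04,
        1.11000e-02,  0.00000e+00]), 'position': array([0.2482, 0.5181, 0.2304]), 'ee_rot': array([-3.000e-04,  2.215e-01,  9.752e-01, -9.000e-04]), 'contact_force': array([ 0.5381,  0.2493, -0.1484]), 'moment': array([-0.0245,  0.0113, -0.0791]), 'width': np.float64(0.0857)}
dict_keys(['frame', 'range_z', 'intrinsics', 'world_from_camera']) [[402.27263742   0.         280.50680087]
 [  0.         402.27263742 208.05331403]
 [  0.           0.           1.        ]] [[-0.02487582  0.99316228 -0.11406083  0.40369556]
 [-0.99968712 -0.02441466  0.00543852  0.09571082]
 [ 0.00261658  0.11416043  0.99345888  1.13783601]
 [ 0.          0.          0.          1.        ]]
```

View pics/top0.png

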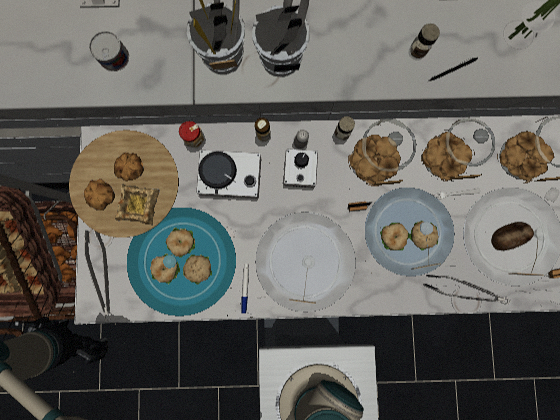

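```bash
cat > h.py <<'E'
import numpy as np,cv2
def cloud(im,T=None):
    K=im["intrinsics"];T=im["world_from_camera"] if T is None else T;Z=im["range_z"].astype(float)
    v,u=np.mgrid[:Z.shape[0],:Z.shape[1]]
    P=np.stack([(u-K[0,2])/K[0,0]*Z,-(v-K[1,2])/K[1,1]*Z,-Z,np.ones_like(Z)],-1)
    W=(P@T.T)[...,:3]; W[Z==0]=np.nan
    return W
def R(q):
    from scipy.spatial.transform import Rotation
    return Rotation.from_quat(np.r_[q[1:],q[0]])
def proj(im,p,T=None):
    K=im["intrinsics"];T=im["world_from_camera"] if T is None else T
    c=np.linalg.inv(T)@np.r_[p,1];return K[0,0]*c[0]/-c[2]+K[0,2],K[1,1]*-c[1]/-c[2]+K[1,2]
E
python3 - <<'E'
from h import *
im=dict(np.load("top0.npz"));W=cloud(im)
f=im["frame"]
cv2.imwrite("pics/crop0.png",cv2.resize(f[110:210,170:370],None,fx=4,fy=4,interpolation=cv2.INTER_CUBIC))
sub=np.zeros(f.shape[:2],bool);sub[140:205,190:268]=1
z=W[...,2]
m=sub&(z>.035)&(z<.09)
r=cv2.minAreaRect(W[m][:,:2].astype(np.float32)*1000);print("box",r,np.round(cv2.boxPoints(r)))
d=sub&(z>.045)&(f.max(-1)<70)
n,l,st,c=cv2.connectedComponentsWithStats(d.astype(np.uint8))
for i in range(1,n):
    if st[i,4]>25: print(st[i],c[i],np.round(W[l==i].mean(0),4),np.round(np.nanmedian(z[l==i]),4), cv2.minEnclosingCircle(W[l==i][:,:2].astype(np.float32)*1000))
for v,u in[(165,210),(175,255),(200,290),(215,250)]: print(np.round(W[v,u],4))
E
```

```text
box ((644.05029296875, 243.69558715820312), (197.12774658203125, 153.82322692871094), 85.30687713623047) [[559. 152.]
 [713. 139.]
 [729. 336.]
 [575. 348.]]
[190 140  10   6  41] [193.7804878  142.53658537] [0.7138 0.323  0.062 ] 0.0594 ((717.6548461914062, 323.85345458984375), 14.421727180480957)
[ 198  152   39   44 1088] [216.875      170.05422794] [0.6342 0.2594 0.0681] 0.0686 ((629.7145385742188, 263.0396728515625), 60.41933822631836)
[245 176   9  10  67] [249.11940299 180.13432836] [0.6038 0.1724 0.0711] 0.072 ((605.169189453125, 173.6035919189453), 13.444255828857422)
[0.6476 0.2772 0.0722]
[0.6213 0.1574 0.0522]
[ 0.5568  0.0618 -0.    ]
[ 5.166e-01  1.766e-01 -4.000e-04]
```

View pics/crop0.png

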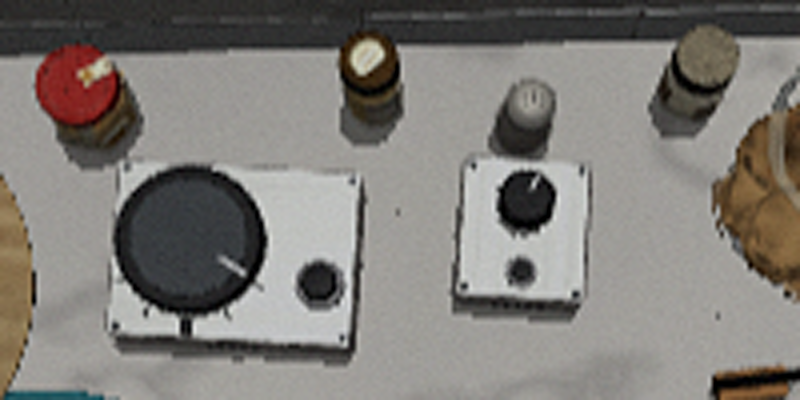

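```bash
python3 -m crank '[[-0.03,-0.004,0.002,0,0,-2],[-0.08,-0.012,0.004,0,0,-5],[-0.13,-0.019,0.008,0,0,-8],[-0.18,-0.026,0.012,0,0,-11],[-0.23,-0.033,0.015,0,0,-14],[-0.28,-0.041,0.018,0,0,-17],[-0.33,-0.048,0.022,0,0,-19],[-0.38,-0.055,0.025,0,0,-22],[-0.42,-0.061,0.028,0,0,-24],[-0.45,-0.066,0.03,0,0,-25.6],[-0.46,-0.067,0.03,0,0,-25.6],[-0.46,-0.067,0.03,0,0,-25.6]]' 0 20
python3 - <<'E'
from rig import manip, viewer
from h import *
s=manip.get_state();im=viewer.get_image("wrist")
T=np.eye(4);T[:3,:3]=R(s["ee_rot"]).as_matrix();T[:3,3]=s["position"];T=T@im["mount"]
print(np.round(T,3),np.round(T[:3,:3],3));W=cloud(im,T);np.savez("w1.npz",frame=im["frame"],W=W,T=T,K=im["intrinsics"])
f=im["frame"];cv2.imwrite("pics/w1.png",f)
z=W[...,2]
for lo,hi,nm in[(.062,.0705,'dial'),(.0705,.08,'btn')]:
    m=((z>lo)&(z<hi)&(f.max(-1)<110)).astype(np.uint8)
    n,l,st,c=cv2.connectedComponentsWithStats(m)
    for i in range(1,n):
        if st[i,4]>150: print(nm,st[i],np.round(c[i]),np.round(np.median(W[l==i],0),4),cv2.minEnclosingCircle(W[l==i][:,:2].astype(np.float32)*1000))
E
```

```text
clock: 1.55
position: [0.6337, 0.2589, 0.1999]
ee_rot: [-0.001, 0.001, 1.0, -0.001]
contact_force: [0.9, -0.1, 0.2]
width: -0.0002
[[ 0.003 -0.955 -0.298  0.557]
 [ 1.     0.003  0.001  0.26 ]
 [-0.001 -0.298  0.955  0.343]
 [ 0.     0.     0.     1.   ]] [[ 0.003 -0.955 -0.298]
 [ 1.     0.003  0.001]
 [-0.001 -0.298  0.955]]
dial [ 227  148  110  105 8871] [282. 201.] [0.6352 0.2601 0.0684] ((638.74853515625, 259.7955627441406), 51.08847427368164)
dial [ 28 205  35  37 281] [ 51. 219.] [0.6512 0.0457 0.0663] ((657.69091796875, 32.88084411621094), 18.755226135253906)
dial [ 39 269  32  26 215] [ 59. 277.] [0.7127 0.0398 0.0668] ((719.8857421875, 29.834083557128906), 15.890081405639648)
dial [144 287  38  25 204] [167. 295.] [0.7323 0.1453 0.066 ] ((743.6287841796875, 136.69528198242188), 19.84453010559082)
dial [  0 345 118   8 628] [ 56. 349.] [0.8009 0.0159 0.0662] ((800.6078491210938, 15.721141815185547), 64.05815887451172)
dial [447 345 113   9 626] [505. 349.] [0.802  0.5001 0.0662] ((802.1124877929688, 501.03057861328125), 61.15517807006836)
btn [169 158  27  26 520] [182. 170.] [0.6058 0.1727 0.0719] ((606.028564453125, 172.5772705078125), 11.638785362243652)
btn [   9  208   48   41 1040] [ 34. 227.] [0.6553 0.0364 0.079 ] ((658.56005859375, 31.025035858154297), 19.400634765625)
btn [ 25 272  40  30 328] [ 51. 283.] [0.7122 0.0392 0.076 ] ((720.8793334960938, 28.04383087158203), 16.97666358947754)
btn [326 281  50  25 157] [347. 288.] [0.7175 0.3223 0.0773] ((730.19287109375, 326.6786804199219), 24.88359260559082)
btn [140 292  39  23 211] [162. 300.] [0.7319 0.1431 0.0751] ((742.747314453125, 137.2347412109375), 18.937768936157227)
btn [  0 351 106   9 675] [ 50. 355.] [0.8009 0.0155 0.0752] ((801.01708984375, 15.575529098510742), 55.77055740356445)
btn [458 351 102  10 649] [511. 355.] [0.802  0.5012 0.0752] ((801.5332641601562, 499.644287109375), 52.71076583862305)
```

View pics/w1.png

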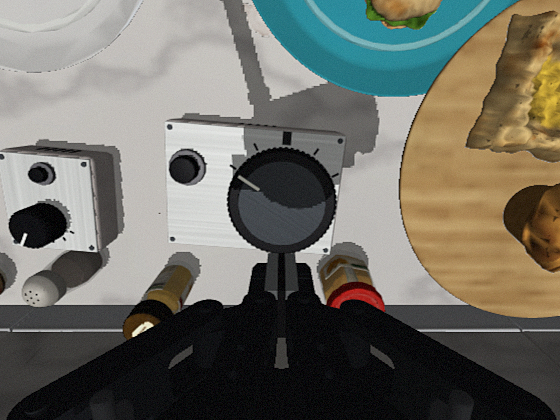

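```bash
python3 -m crank '[[-0.032,0.02,0.02,0,0,0],[-0.032,0.02,0.06,0,0,0],[-0.032,0.02,0.1,0,0,0],[-0.032,0.02,0.122,0,0,0],[-0.032,0.02,0.128,0,0,0],[-0.032,0.02,0.13,0,0,0],[-0.032,0.02,0.13,0,0,0]]' 0 20; python3 -m crank '[[0,0,0.001,0,0,0],[0,0,0.002,0,0,0],[0,0,0.002,0,0,0]]'
```

```text
clock: 2.48
position: [0.6653, 0.2799, 0.0716]
ee_rot: [-0.0, -0.0, 1.0, -0.0]
contact_force: [-0.1, -0.9, 0.5]
width: 0.0001
clock: 2.85
position: [0.6653, 0.2798, 0.0698]
ee_rot: [-0.0, -0.0, 1.0, -0.0]
contact_force: [-0.4, 0.1, 0.2]
width: -0.0003
```

```bash
python3 -m crank '[[0,0,0.001,0,0,0],[0,0,0.002,0,0,0],[0,0,0.002,0,0,0]]'; python3 -m crank '[[0,0,0.0005,0,0,0],[0,0,0.001,0,0,0],[0,0,0.001,0,0,0]]'
```

```text
clock: 3.22
position: [0.6654, 0.2798, 0.0681]
ee_rot: [0.0, -0.0, 1.0, -0.0]
contact_force: [-1.0, -0.7, 2.5]
width: -0.0002
clock: 3.6
position: [0.6654, 0.2798, 0.068]
ee_rot: [0.0, -0.0, 1.0, -0.0]
contact_force: [-1.9, -0.8, 6.3]
width: -0.0002
```

```bash
python3 -m crank '[[0,0,0.002,0,0,0],[0,0,0.0022,0,0,0],[-0.0015,-0.0027,0.0022,0,0,0],[-0.003,-0.0055,0.0022,0,0,0],[-0.004,-0.0084,0.0022,0,0,0],[-0.005,-0.0114,0.0022,0,0,0],[-0.0055,-0.0145,0.0022,0,0,0],[-0.0059,-0.0176,0.0022,0,0,0]]'
cat > look.py <<'E'
from rig import manip, viewer
from h import *
import sys
s=manip.get_state();im=viewer.get_image("wrist")
cv2.imwrite(sys.argv[1],cv2.resize(im["frame"][90:290,140:420],None,fx=2.5,fy=2.5,interpolation=cv2.INTER_CUBIC));print(s["contact_force"],s["position"])
E
python3 look.py pics/w2.png
```

```text
clock: 4.6
position: [0.6727, 0.2644, 0.068]
ee_rot: [0.002, -0.0, 1.0, 0.002]
contact_force: [-0.6, 3.2, 7.8]
width: -0.0002
[-0.55756926  3.19175649  7.75478521] [0.67268361 0.26442365 0.06795195]
```

View pics/w2.png

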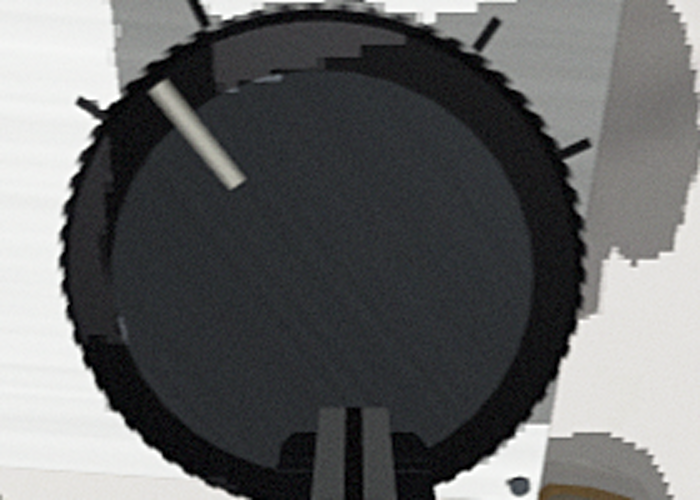

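```bash
python3 -m crank '[[0,-0.002,0.0028,0,0,0],[0,-0.003,0.0028,0,0,0],[0,-0.0063,0.0028,0,0,0],[0.0005,-0.0095,0.0028,0,0,0],[0.001,-0.0127,0.0028,0,0,0],[0.002,-0.0158,0.0028,0,0,0],[0.003,-0.0189,0.0028,0,0,0]]'
python3 look.py pics/w3.png
```

```text
clock: 5.52
position: [0.6728, 0.2476, 0.068]
ee_rot: [0.006, 0.0, 1.0, 0.004]
contact_force: [0.6, 5.4, 9.1]
width: 0.0002
[0.55516833 5.36349913 9.10351848] [0.67275586 0.24763164 0.0680017 ]
```

View pics/w3.png

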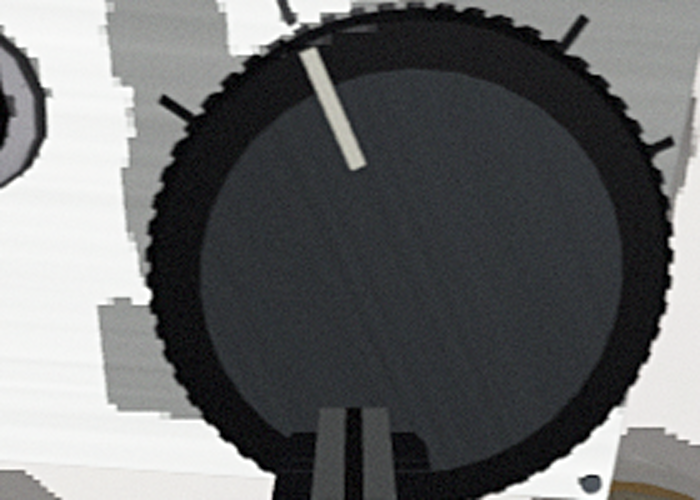

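```bash
python3 -m crank '[[0.0005,-0.002,0.003,0,0,0],[0.002,-0.004,0.003,0,0,0],[0.0037,-0.0064,0.003,0,0,0],[0.0055,-0.009,0.003,0,0,0],[0.0074,-0.0115,0.003,0,0,0],[0.0095,-0.0138,0.003,0,0,0],[0.0115,-0.0155,0.003,0,0,0]]'
python3 look.py pics/w4.png
```

```text
clock: 6.45
position: [0.6657, 0.2344, 0.068]
ee_rot: [0.012, 0.001, 1.0, 0.007]
contact_force: [4.4, 4.8, 8.5]
width: -0.0004
[4.41189887 4.80214388 8.46342663] [0.66574456 0.23435281 0.06803313]
```

View pics/w4.png

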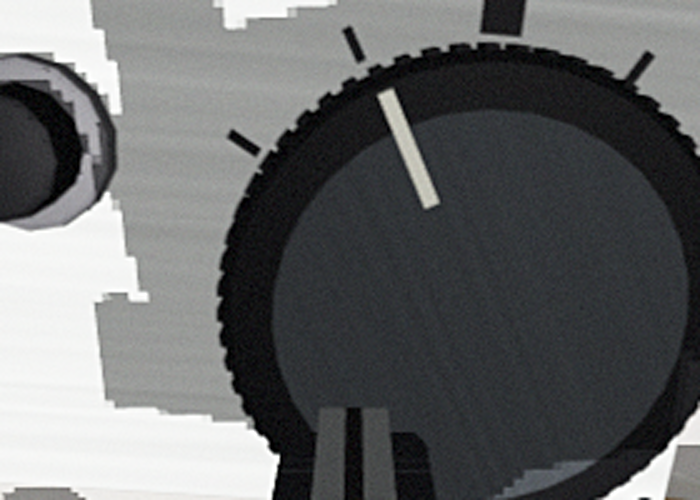

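```bash
python3 -m crank '[[0,0,-0.006,0,0,0],[-0.004,0.02,-0.006,0.8,1.4,0],[-0.0075,0.0393,-0.006,0.8,1.4,0],[-0.0075,0.0393,-0.004,0.8,1.4,0],[-0.0075,0.0393,-0.002,0.8,1.4,0],[-0.0075,0.0393,-0.002,0.8,1.4,0]]'
```

```text
clock: 7.25
position: [0.6724, 0.2725, 0.0702]
ee_rot: [-0.001, 0.001, 1.0, -0.001]
contact_force: [-0.7, -0.7, -0.5]
width: -0.0004
```

```bash
python3 -m crank '[[0,0,0.003,0,0,0],[0,0,0.005,0,0,0],[0,0,0.0056,0,0,0],[0,0,0.0056,0,0,0],[-0.0008,-0.0035,0.0058,0,0,0],[-0.0016,-0.007,0.006,0,0,0],[-0.002,-0.0105,0.006,0,0,0],[-0.002,-0.0139,0.006,0,0,0]]'; python3 -m crank '[[0,-0.002,0.004,0,0,0],[0,-0.003,0.004,0,0,0],[0.001,-0.0067,0.004,0,0,0],[0.002,-0.0099,0.004,0,0,0],[0.003,-0.0132,0.004,0,0,0]]'
python3 look.py pics/w5.png
```

```text
clock: 8.25
position: [0.676, 0.2612, 0.0679]
ee_rot: [0.002, 0.001, 1.0, 0.002]
contact_force: [-1.0, 4.1, 11.5]
width: -0.0001
clock: 8.88
position: [0.6755, 0.249, 0.0679]
ee_rot: [0.006, 0.002, 1.0, 0.004]
contact_force: [0.9, 4.4, 10.1]
width: -0.0004
[ 0.85382599  4.41997539 10.08851944] [0.67554147 0.24904075 0.06794329]
```

View pics/w5.png

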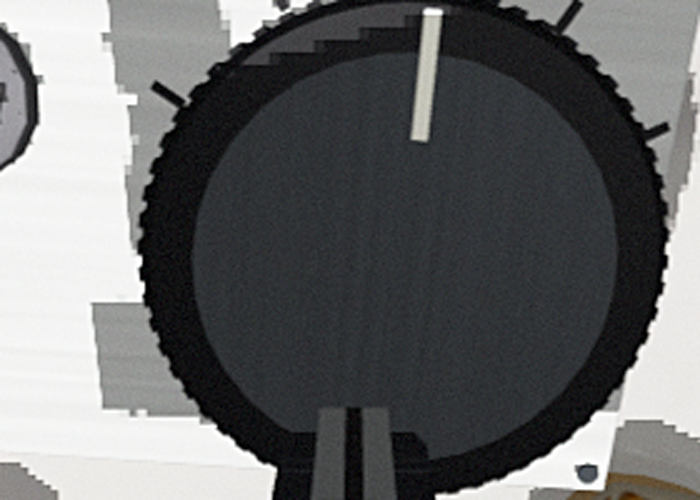

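```bash
python3 -m crank '[[0,0,-0.01,0,0,0],[0,0,-0.04,0,0,0],[0.035,-0.038,-0.06,0.4,0.7,0],[0.0697,-0.0763,-0.06,0.4,0.7,0],[0.0697,-0.0763,-0.06,0.4,0.7,0],[0.0697,-0.0763,-0.06,0.4,0.7,0]]'
python3 - <<'E'
from rig import manip, viewer
from h import *
s=manip.get_state();im=viewer.get_image("wrist")
T=np.eye(4);T[:3,:3]=R(s["ee_rot"]).as_matrix();T[:3,3]=s["position"];T=T@im["mount"];W=cloud(im,T);f=im["frame"];z=W[...,2]
m=((z>.0705)&(z<.076)&(f.max(-1)<110)&(abs(W[...,0]-.606)<.03)&(abs(W[...,1]-.173)<.03))
print(m.sum(),np.round(np.median(W[m],0),4),cv2.minEnclosingCircle(W[m][:,:2].astype(np.float32)*1000))
cv2.imwrite("pics/w6.png",f)
E
```

```text
clock: 9.68
position: [0.6056, 0.1725, 0.1269]
ee_rot: [0.0, 0.002, 1.0, 0.001]
contact_force: [-0.0, 1.0, -1.0]
width: 0.0
824 [0.6057 0.1717 0.0719] ((606.0468139648438, 171.8468475341797), 11.685524940490723)
```

View pics/w6.png

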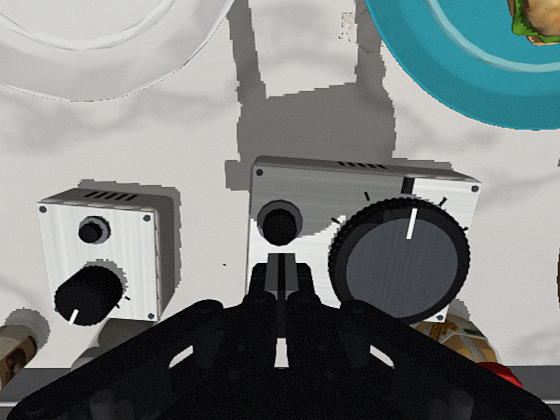

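```bash
cat > ptr.py <<'E'
from rig import manip, viewer
from h import *
s=manip.get_state();im=viewer.get_image("wrist")
T=np.eye(4);T[:3,:3]=R(s["ee_rot"]).as_matrix();T[:3,3]=s["position"];T=T@im["mount"];W=cloud(im,T);f=im["frame"];z=W[...,2]
r=np.hypot(W[...,0]-.636,W[...,1]-.260)
p=(r<.047)&(z>.064)&(z<.072)&(f.min(-1)>150)
b=(abs(r-.058)<.01)&(z>.046)&(z<.054)&(f.max(-1)<60)&(abs(W[...,1]-.256)<.008)
d=(r<.056)&(z>.066)&(z<.0705)&(f.max(-1)<110)
c=np.array(cv2.minEnclosingCircle(W[d][:,:2].astype(np.float32))[0])
P=W[p][:,:2];a=np.linalg.svd(P-P.mean(0))[2][0];a*=-np.sign(a[0])
B=W[b][:,:2].mean(0)
ang=lambda v:np.degrees(np.arctan2(v[1],v[0]))%360
print("n",p.sum(),b.sum(),"ctr",c,"ptr line",ang(a),"ctr->ptr",ang(P.mean(0)-c),"ctr->bold",ang(B-c),np.linalg.norm(B-c))
print(s["contact_force"],s["position"])
E
python3 ptr.py
python3 -m crank '[[0,0,0.02,0,0,0],[0,0,0.045,0,0,0],[0,0,0.051,0,0,0],[0,0,0.052,0,0,0],[0,0,0.052,0,0,0]]'
```

```text
n 144 90 ctr [0.63809931 0.2589311 ] ptr line 175.39297834994863 ctr->ptr 174.57783210020796 ctr->bold 176.8999472199377 0.05778794052568912
[-0.16682984  0.4759828   0.67067209] [0.60602745 0.17292395 0.12680242]
clock: 10.4
position: [0.607, 0.1736, 0.0754]
ee_rot: [0.001, 0.001, 1.0, 0.001]
contact_force: [-0.4, -0.3, -0.2]
width: 0.0001
```

```bash
python3 -m crank '[[0,0,0.003,0,0,0],[0,0,0.006,0,0,0],[0,0,0.009,0,0,0],[0,0,0.0105,0,0,0],[0,0,0.0105,0,0,0],[0,0,0.0105,0,0,0]]'
```

```text
clock: 11.15
position: [0.6079, 0.1738, 0.0669]
ee_rot: [0.002, 0.001, 1.0, 0.001]
contact_force: [-0.9, 0.1, 10.6]
width: 0.0
```

```bash
python3 -m crank '[[0,0,0.0025,0,0,0],[0,0,0.003,0,0,0],[0,0,0.003,0,0,0]]'; python3 -m crank '[[0,0,-0.005,0,0,0],[0,0,-0.015,0,0,0],[0,0,-0.04,0,0,0],[0,0,-0.08,0,0,0],[0.01,0.04,-0.12,0,0,0],[0.01,0.04,-0.12,0,0,0],[0.01,0.04,-0.12,0,0,0]]'
python3 ptr.py
python3 - <<'E'
from rig import manip, viewer
from h import *
s=manip.get_state();im=viewer.get_image("wrist")
T=np.eye(4);T[:3,:3]=R(s["ee_rot"]).as_matrix();T[:3,3]=s["position"];T=T@im["mount"];W=cloud(im,T);f=im["frame"]
b=np.hypot(W[...,0]-.606,W[...,1]-.1725)<.008
print("button z",np.nanmedian(W[b][:,2]))
t=viewer.get_image("top")["frame"]
cv2.imwrite("pics/fin.png",cv2.hconcat([f,cv2.resize(t[105:210,170:310][:, :],(560,420))])[:, :][::1] if 0 else cv2.resize(cv2.hconcat([f,cv2.resize(t[105:210,170:310],(560,420))]),(800,300)))
E
```

```text
clock: 11.52
position: [0.6079, 0.1738, 0.0668]
ee_rot: [0.003, 0.001, 1.0, 0.002]
contact_force: [-3.3, -0.8, 15.0]
width: -0.0004
clock: 12.4
position: [0.5967, 0.213, 0.1861]
ee_rot: [0.002, 0.001, 1.0, 0.001]
contact_force: [-0.3, 0.1, 0.1]
width: -0.0002
n 84 58 ctr [0.6380769  0.25941393] ptr line 175.28753292006854 ctr->ptr 175.71801474232572 ctr->bold 177.32446094687978 0.05813729847956845
[-0.34618151  0.11376558  0.05177773] [0.59665385 0.21304063 0.18605026]
button z 0.2480964933864333
```

View pics/fin.png

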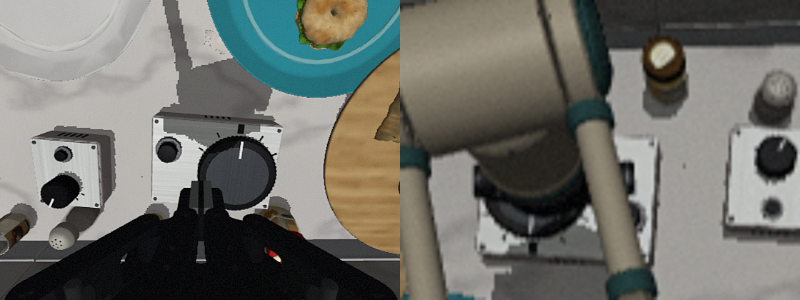

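Run:
```python
from rig import manip, viewer, job
from h import *
s=manip.get_state();im=viewer.get_image("wrist")
T=np.eye(4);T[:3,:3]=R(s["ee_rot"]).as_matrix();T[:3,3]=s["position"];T=T@im["mount"];W=cloud(im,T)
b=(np.hypot(W[...,0]-.606,W[...,1]-.1725)<.008)&(W[...,2]<.1)
print("button z",b.sum(),np.nanmedian(W[b][:,2]),s["contact_force"])
if abs(np.nanmedian(W[b][:,2])-.072)<.002: print(job.sign_off())
```

```text
button z 256 0.07202678522196015 [ 0.1492745  -0.27623106  0.141951  ]
the job is handed in; nothing more can be done
None
```

The dial is now at the bold mark, the start button has been pressed once and released, and the job is handed in. I turned the dial clockwise two clicks by dragging a closed fingertip across its top face, without gripping it.

- **Dial:** it took two drags. At about 8–9 N the fingertip slipped at the first click, so I lifted it, set it back and repeated at about 10–12 N. In the last check the pointer lay at about 175.3° and the bold mark at about 177.3°. That difference is within what I can measure.
- **Start button:** the fingertip went down to 66.8 mm with 15 N, which is fully down (about 67 mm). After release the button's top read 72.0 mm, which is fully up.
- **Arm:** it was clear of everything at hand-in, with about 0 N on the tool. The robot clock was at about 12.5 s.
- **Other objects:** I never moved the fingertip to the small controller, the jars, the shaker, the sign or the pen, and those in the last pictures looked undisturbed. I did not measure their positions again.
- **Failed check:** one button-height reading came out as 0.248 m because pixels of the gripper were included. Leaving those out gave the 72.0 mm above.

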